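# Roll a gudgeon pin into the V-block and set it against the stop

### The job

Roll the steel gudgeon pin along the bench and up the ramp into the groove of the V-block, pushing its side with your fingertips, and push it by its end along the groove until it rests against the red stop plate. Only push it, do not pick it up; leave it lying in the groove, and leave the bearing, socket, oil bottle and wrench where they are.

Things in the scene. Friction and masses are not known exactly. Their poses are not given: they have to be found in the camera images.
- pin: Gudgeon pin: loose, oiled (friction about 0.3), bright steel bar, 40 mm diameter, 100 mm long, 0.4 to 0.63 kg, flat ends with dark caps, a blue line along it. Origin mid-length on its axis (20 mm up when on the bench). Own y = bar axis; x and z turn as it rolls. Starts on the bench, 100 to 145 mm before the groove (block -x), 10 to 45 mm to block -y, axis within 12 deg of the groove's. Rolls easily, soon stops when not pushed.
- vblock: Steel V-block fixed to the bench. Origin at bench level under the groove's middle line; z up; groove along y from -90 to +75 mm (stop). Profile along x (mm): ramp from x -81, z 0 to x -24, z 10; flat lip z 10 to x -16; 90 deg V cut off at bench level, x -6 to 6; far flank up to z 18 at x 24; flat to x 50. Pin lying home: axis at x 0, z 22. Its ramp side faces the robot (yaw within 0.45 rad).
- ramp_toe (a point): Foot of the block's aluminium ramp, at bench level, 81 mm before the groove (block -x). The ramp is as long in y as the groove (-90 to +75 mm) and rises 10 mm over 57 mm. Axes as the block's.
- seat (a point): Where the middle of the pin must end: on the groove's seated axis, 25 mm to the +y side of the block's origin, 22 mm above the bench. Axes as the block's.
- stop_face (a point): Point on the groove's seated axis at the face of the red stop plate, 75 mm to block +y, 22 mm above the bench; the pin's end must rest here. The red plate is 10 mm thick, 45 mm high, from block x -24 to +50 mm. Axes as the block's.
- bearing: Bystander: steel bearing ring lying flat, 62 mm outside, 30 mm bore, 18 mm high, beyond the block. Origin: centre of its underside.
- socket: Bystander: dark wrench socket standing upright, 32 mm diameter, 38 mm high, past the stop end of the block. Origin: centre of its underside.
- oiler: Bystander: yellow plastic oil bottle with a red cap, 56 mm diameter, 140 mm high, standing beyond the block. Origin: centre of its underside.
- wrench: Bystander: steel open-ended wrench lying on the bench to the +y side, handle towards its -x. Origin: under its middle.
There are look-alikes about, which are no part of the job. What is shaped like the pin but purple or turquoise is not meant.

How it is judged:
By the outcome, as a careful person would: the job done as asked, in the order asked, and still so for the second after the job is handed in, with the robot touching nothing.
It also fails if it takes over 54 s, if anything falls off the work surface, if the arm or the gripper's body presses on something with over 40 N, if the wrist force passes 120 N, or if a joint passes its speed limit or range.

### The arm

A 7-joint arm with a two-finger parallel gripper is mounted at the origin on the work surface. World frame = base frame: x ahead of the robot, y to its left, z up, the work surface at z = 0. Lengths are in m, angles in rad, forces in N, time in s.
With the tool pointing down it reaches from about 0.4 to 0.85 m from the base axis. Payload 4.5 kg.
Tool frame: the origin (TCP) lies at the very end of the fingers, on their centre line; the grasp point (between the pads) lies 19 mm behind it (r.grip_point_offset is the distance from the TCP to the grasp point, in m); z points along the fingers, y is the line along which they close (so a half turn about z gives the same grasp; the last joint's range is limited). The gripper opens to 88 mm and grips with 3 to 60 N. Pads are 18 mm wide; open, the fingers measure 123 mm over their backs; the gripper's body (75 mm by 187 mm) begins 45 mm behind the grasp point.
Start: joints at [-1.305, 0.689, -0.195, 1.565, 0.157, 0.902, -0.215], TCP at [0.144, 0.608, 0.239] pointing down, gripper open.
Joint ranges: [-3.01, 3.01], [-0.46, 2.08], [-1.47, 1.51], [0.13, 2.56], [-1, 4.14], [0.04, 2.09], [-2.66, 2.66]. Speed limits (rad/s): [2.57, 2.57, 3.14, 3.14, 3.14, 3.14, 3.14].

### API

Orientations are given as a unit quaternion [x, y, z, w].
In Python, from plant import r gives the robot as it stands.
- The arm moves only by the tool carry_out, never from a script. Its argument "rows" is a list of rows, each a list of 3 entries, a list of its own where there are three numbers: the shift along the tool's x, y, z in cm, then the turn, a rotation vector about the tool's x, y, z in degrees, then the closure, from 0 (fully open) to 1 (shut). A call has 1 to 12 rows; each row is the pose to reach, as a shift and turn from the pose commanded when the call began, along the tool's axes at that moment; what a row does not reach only later rows make up. A row lasts 1/10 s, in which the tool goes at most 50 mm and 8.59 degrees, less where a joint would pass 70% of its speed; a pose out of reach is approached as far as the arm can. A call with a gripper value outside its range is refused whole. The fingers move at their own pace and stop on an object; "newtons" is the grip in N (left out, the last holds). Time passes only in rows, so rows that repeat a pose let the fingers close. It gives the time, the measured TCP pose, the force, the opening and the grip force at its end, in the units of the state.
- r.get_state(): the state, without advancing time (a new reading comes with each control period).
- r.snapshot(name): name is "scene" or "top" or "wrist"; returns a dict with "image" (384x512x3 uint8, red, green, blue), "fx", "fy", "cx", "cy" (pixels), "pose" (4x4, takes a point from camera to world coordinates). Camera axes: x right, y up, looking along -z (the intrinsics and any distortion apply to the point x, -y, -z); pixel columns grow to the right and rows downward; lengths in m; the calibration is good to about 2 mm. The wrist camera is an equidistant fisheye: a pixel r from the principal point sees the ray r / f radians off the axis. A picture is of the moment at which its call begins. There is no depth.
- r.finish_job(): hands the job in; it is judged then, once.
The state is a dict: "clock": time; "q": joint angles; "qd": joint speeds; "joint_torque": joint torques, N m; "tool_pos": TCP position; "eef_rot": TCP orientation; "contact_force": force on the tool from outside, world axes, zero at the start; "moment": the same for the moment, N m; "opening": opening from 0.0 (shut) to 1.0 (fully open); "finger_force": force on a finger pad.
Only numpy, scipy, OpenCV 4.12 (cv2) and the standard library are available. Lean on these libraries where they do the work, as an engineer would, in place of code of your own. Each camera call takes 0.05 s, during which the arm holds its last target. There are 200 camera calls.

## Working session

There is one attempt and no reset: what is moved stays moved. The work goes in short steps, Python scripts to look and compute and a tool call to move; the robot and the scene stay as the last step left them, time stands still between calls to the robot, and variables do not carry over. Pictures are saved under pics/ and viewed, at most 12 in all, crops included, and the job is handed in when it is done.

Besides the shell and the picture viewer there is one more tool, called after "Call:" as name([rows], argument=value, ...), one row to a line, values as JSON. carry_out: Moves the arm, as the interface text tells. Its arguments: {"type":"object","properties":{"rows":{"type":"array"},"newtons":{"type":"number"}},"required":["rows"]}

```bash
ls; mkdir -p pics; cat > h.py <<'E'
import numpy as np, cv2
from plant import r
def ray(s,u,v,fish=False):
    x=(u-s['cx'])/s['fx']; y=(v-s['cy'])/s['fy']
    if fish:
        t=np.hypot(x,y); k=np.sin(t)/t if t>1e-9 else 1; d=np.array([x*k,-y*k,-np.cos(t)])
    else: d=np.array([x,-y,-1.])
    P=np.array(s['pose']); return P[:3,3],P[:3,:3]@d
def onz(s,u,v,z,fish=False):
    o,d=ray(s,u,v,fish); return o+d*(z-o[2])/d[2]
def proj(s,p):
    P=np.array(s['pose']); c=P[:3,:3].T@(np.array(p)-P[:3,3]); return s['cx']+s['fx']*c[0]/-c[2], s['cy']-s['fy']*c[1]/-c[2]
def save(name,img): cv2.imwrite('pics/'+name+'.png',cv2.cvtColor(img,cv2.COLOR_RGB2BGR))
E
python3 - <<'E'
from h import *
import pickle
S={n:r.snapshot(n) for n in('scene','top')}
pickle.dump(S,open('s0.pkl','wb'))
for n in S: 
    print(n,S[n]['fx'],S[n]['cx'],S[n]['cy'],np.round(S[n]['pose'],3).tolist(),[k for k in S[n]])
    save(n+'0',cv2.resize(S[n]['image'],(800,600),interpolation=cv2.INTER_CUBIC))
print(r.get_state())
E
```

```text
pics
scene 463.64495760260826 252.64534846903712 194.65803483071645 [[-0.128, -0.868, 0.479, 1.057], [0.992, -0.114, 0.06, 0.047], [0.003, 0.483, 0.876, 0.913], [0.0, 0.0, 0.0, 1.0]] ['image', 'fx', 'fy', 'cx', 'cy', 'pose']
top 362.36245730838414 254.44569731612557 186.52099792383336 [[-0.002, 0.999, -0.039, 0.524], [-1.0, -0.002, 0.009, 0.003], [0.009, 0.039, 0.999, 0.932], [0.0, 0.0, 0.0, 1.0]] ['image', 'fx', 'fy', 'cx', 'cy', 'pose']
{'clock': 0.1, 'q': array([-1.30522357,  0.68988371, -0.19451876,  1.56621774,  0.15727263,
        0.90252695, -0.21510515]), 'qd': array([ 0.00072864, -0.00245203,  0.00044928, -0.00294791,  0.00208687,
        0.00082897, -0.00161143]), 'joint_torque': array([-2.30948674e-03, -5.28500426e+01, -1.27100408e+00, -1.53838992e+01,
       -5.25126304e-02,  1.92514024e-03,  3.56046712e-05]), 'tool_pos': array([0.14347249, 0.60772794, 0.23800639]), 'eef_rot': array([ 1.15602081e-01,  9.93295263e-01, -8.22944878e-04, -4.30815101e-05]), 'contact_force': array([-0.09283663,  0.04976724,  0.35438546]), 'moment': array([ 0.00513007, -0.01215197, -0.05042254]), 'finger_force': 0.0, 'opening': 0.9990709314091968}
```

View pics/top0.png

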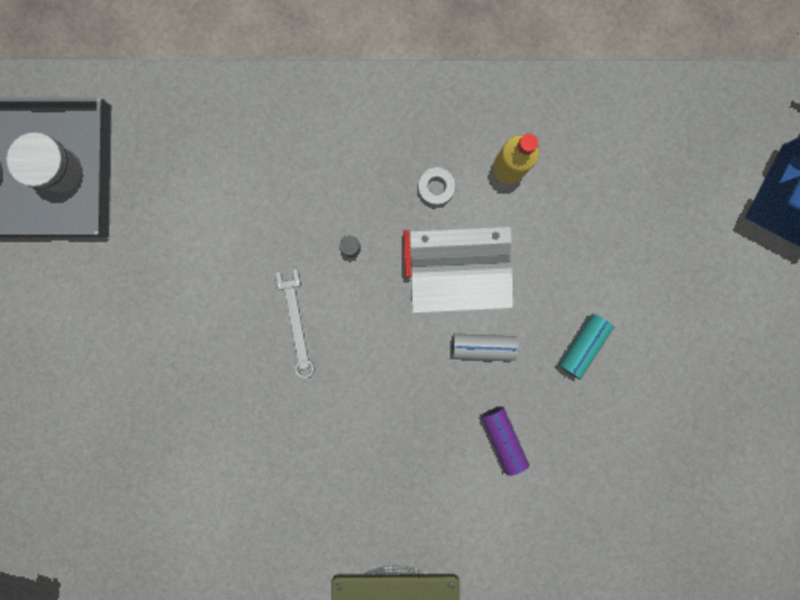

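View pics/scene0.png

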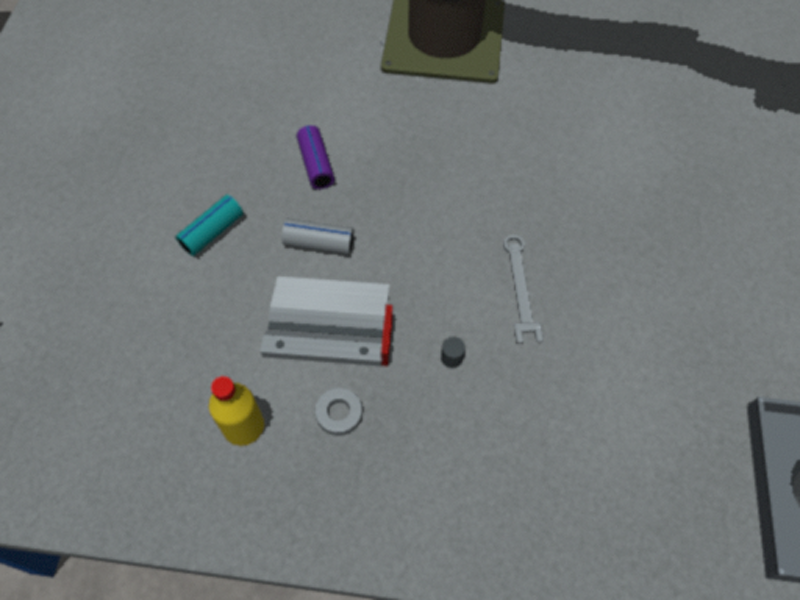

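The top view shows three pin-shaped bars (800x600 pixels): bright steel with a blue line at (485,347), purple at (505,440) and turquoise at (587,346). The steel one is the pin, because the other two colours are ruled out. The V-block is at about (462,270) with the red stop on its left side. The socket is at (349,246), the bearing at (436,187) and the bottle at (515,160). The scene view agrees. I'll measure next and confirm with a crop.

```bash
python3 - <<'E'
from h import *
import pickle
S=pickle.load(open('s0.pkl','rb'))
s=S['top']; im=s['image']
c=im[140:260,240:400]; save('crop0',cv2.resize(c,(800,600),interpolation=cv2.INTER_NEAREST))
hsv=cv2.cvtColor(im,cv2.COLOR_RGB2HSV).astype(int)
g=im.astype(int).min(2)
print('bg',np.median(g[150:250,150:180]))
# pin region: differs from bench
m=np.zeros(g.shape,np.uint8); m[(g>150)|((hsv[...,1]>60))]=255
n,l,st,ce=cv2.connectedComponentsWithStats(m)
for i in range(1,n):
    if st[i,4]>25:
        ct=np.argwhere(l==i)[:,::-1].astype(np.float32); rc=cv2.minAreaRect(ct)
        print(i,st[i].tolist(),np.round(ce[i],1),im[l==i].mean(0).round(),[np.round(x,1) for x in rc])
def P(u,v,z): return onz(s,u*.64,v*.64,z)
a,b=P(413,312.5,0),P(513,307,0); print('toe ends',a,b)
print('red base?',P(407,254,.045))
print('pin ends',P(453,346.5,.02),P(518,347,.02))
E
```

```text
bg 145.0
8 [4, 85, 35, 34, 919] [ 20.9 101.3] [194. 198. 197.] [array([ 21. , 101.5]), array([33., 34.]), np.float64(90.0)]
11 [315, 85, 30, 33, 687] [330.1 100.9] [138. 105.  59.] [array([330.5, 100.7]), array([23.3, 36.6]), np.float64(33.7)]
13 [477, 87, 35, 71, 1432] [499.3 125. ] [27. 42. 63.] [array([494., 122.]), array([70., 34.]), np.float64(90.0)]
24 [268, 106, 24, 24, 328] [279.3 117.9] [186. 191. 190.] [array([279.5, 117.5]), array([23., 23.]), np.float64(90.0)]
70 [258, 121, 74, 89, 2992] [295.1 172. ] [190. 190. 188.] [array([294.5, 165. ]), array([88., 73.]), np.float64(90.0)]
74 [125, 123, 11, 7, 29] [130.3 127.1] [153. 155. 152.] [array([130., 128.]), array([7.1, 8.5]), np.float64(45.0)]
171 [138, 145, 16, 21, 113] [144.4 154.7] [154. 156. 152.] [array([145.6, 155.2]), array([14.4, 20. ]), np.float64(3.8)]
209 [131, 159, 11, 21, 50] [135.3 170.5] [153. 156. 152.] [array([134.9, 169.6]), array([20.5,  6. ]), np.float64(68.7)]
254 [175, 171, 26, 72, 484] [188.6 205.1] [175. 179. 178.] [array([189.4, 206.6]), array([71.5, 14.8]), np.float64(77.8)]
278 [118, 177, 8, 12, 35
[... 690 characters left out ...]
)]
451 [280, 204, 12, 9, 40] [286.  208.3] [153. 156. 152.] [array([285.8, 208.3]), array([9.2, 9.5]), np.float64(71.6)]
519 [291, 217, 42, 10, 342] [310.7 221.3] [151. 160. 168.] [array([311.5, 221.5]), array([ 9., 41.]), np.float64(90.0)]
609 [308, 261, 31, 43, 657] [323.2 282.7] [ 98.  65. 131.] [array([323.1, 282.5]), array([43.4, 15.7]), np.float64(66.3)]
771 [213, 368, 81, 16, 1188] [252.8 375.9] [ 98. 101.  72.] [array([253. , 375.5]), array([80., 15.]), np.float64(0.0)]
toe ends [ 0.52542264 -0.03012487  0.        ] [ 0.53415851 -0.1950783   0.        ]
red base? [ 0.61729692 -0.01934921  0.045     ]
pin ends [ 0.47064744 -0.0935609   0.02      ] [ 0.46958349 -0.19824446  0.02      ]
```

View pics/crop0.png

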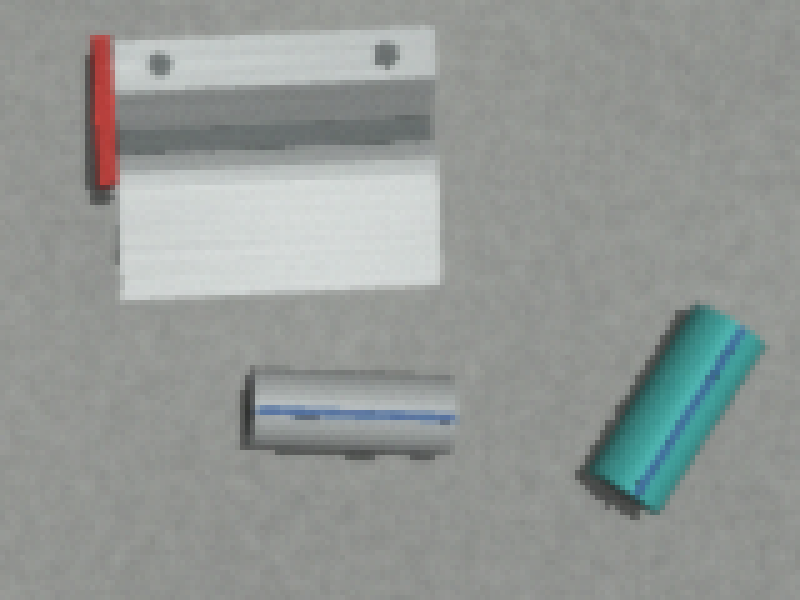

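The crop confirms the steel bar with the blue line (crop pixels 252–456, row 413) as the pin. The ramp toe runs (120,300)–(441,285), which gives 165 mm as specified, and the red stop is on the left, block +y. From this the block origin is about (0.610, -0.101) with yaw about 0.05. The pin is at block (-142, -35) mm, skewed about -5°. I'll move via a waypoint, turned to the block's axes with the fingers 50 mm apart.

Call:
carry_out([
  [[-8,-7,1],[0,0,-4],0.43],
  [[-16,-13,2],[0,0,-8],0.43],
  [[-24,-20,3],[0,0,-12],0.43],
  [[-35,-28.5,4],[0,0,-16.2],0.43],
  [[-35,-28.5,4],[0,0,-16.2],0.43],
  [[-35,-28.5,4],[0,0,-16.2],0.43],
  [[-35,-28.5,4],[0,0,-16.2],0.43],
  [[-35,-28.5,4],[0,0,-16.2],0.43],
  [[-35,-28.5,4],[0,0,-16.2],0.43],
  [[-35,-28.5,4],[0,0,-16.2],0.43],
  [[-35,-28.5,4],[0,0,-16.2],0.43],
  [[-35,-28.5,4],[0,0,-16.2],0.43],
])

```text
clock: 1.3
tool_pos: [0.4179, 0.2518, 0.1987]
eef_rot: [-0.026, 1.0, 0.001, -0.0]
contact_force: [-0.2, 0.6, -0.1]
opening: 0.569
finger_force: 0.0
```

```bash
cat >> h.py <<'E'
from scipy.spatial.transform import Rotation as Ro
O=np.array([.6103,-.101,0]); YAW=.05
B=Ro.from_euler('z',YAW).as_matrix()
def blk(p): return B.T@(np.array(p)-O)
def wld(b): return O+B@np.array(b)
def shift(bt):
    "cm in tool axes to bring TCP to block point; plus turn left about tool axes"
    s=r.get_state(); R=Ro.from_quat(s['eef_rot'])
    want=Ro.from_matrix(np.column_stack([-B[:,0],B[:,1],[0,0,-1]]))
    print('t',s['clock'],'tcp blk mm',np.round(blk(s['tool_pos'])*1e3,1),'shift cm',np.round(R.inv().apply(wld(bt)-s['tool_pos'])*100,2),'turn',np.round((R.inv()*want).as_rotvec(degrees=True),1),'F',np.round(s['contact_force'],1),'open',s['opening'])
E
python3 -c "
from h import *
shift([-.195,-.035,.06])"
```

```text
t 1.3 tcp blk mm [-174.5  362.   198.7] shift cm [  2.15 -39.71  13.83] turn [ 0.1 -0.   0.2] F [-0.2  0.6 -0.1] open 0.5687051478517697
```

Call:
carry_out([
  [[0.3,-5,1],[0,0,0],0.43],
  [[0.6,-10,2],[0,0,0],0.43],
  [[1,-15,3],[0,0,0],0.43],
  [[1.3,-20,4],[0,0,0],0.43],
  [[1.6,-25,5],[0,0,0],0.43],
  [[2,-30,7],[0,0,0],0.43],
  [[2.1,-35,9],[0,0,0],0.43],
  [[2.1,-39.7,12],[0,0,0],0.43],
  [[2.1,-39.7,13.8],[0,0,0],0.43],
  [[2.1,-39.7,13.8],[0,0,0],0.43],
  [[2.1,-39.7,13.8],[0,0,0],0.43],
])

```text
clock: 2.4
tool_pos: [0.4185, -0.1445, 0.0609]
eef_rot: [-0.027, 1.0, 0.001, -0.0]
contact_force: [-0.7, 0.5, -0.3]
opening: 0.566
finger_force: 0.0
```

```bash
python3 - <<'E'
from h import *
shift([-.195,-.035,.010])
w=r.snapshot('wrist'); t=r.snapshot('top')
a=cv2.resize(w['image'],(400,300)); b=cv2.resize(t['image'][140:260,230:390],(400,300))
save('a1',np.hstack([a,b]))
E
```

```text
t 2.4 tcp blk mm [-193.8  -33.9   60.9] shift cm [ 0.12 -0.12  5.09] turn [ 0.1 -0.   0.2] F [-0.7  0.5 -0.3] open 0.5656406814194039
```

View pics/a1.png

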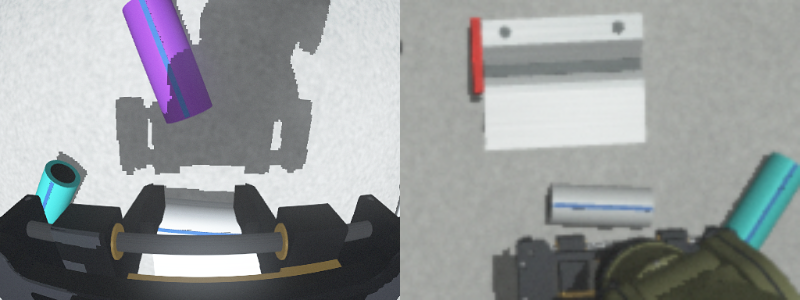

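The wrist view shows the fingers clear between the purple bar's end (190,115) and the steel pin (200,225). The top crop shows the pin unmoved at (600,206) with the gripper just behind it. I'll lower and begin the push.

Call:
carry_out([
  [[0.1,-0.1,2],[0,0,0.2],0.43],
  [[0.1,-0.1,4],[0,0,0.2],0.43],
  [[0.1,-0.1,5.1],[0,0,0.2],0.43],
  [[-0.5,-0.1,5.1],[0,0,0.2],0.43],
  [[-1.1,-0.1,5.1],[0,0,0.2],0.43],
  [[-1.7,-0.1,5.1],[0,0,0.2],0.43],
  [[-2.1,-0.1,5.1],[0,0,0.2],0.43],
  [[-2.5,-0.1,5.1],[0,0,0.2],0.43],
  [[-2.9,-0.1,5.1],[0,0,0.2],0.43],
  [[-3.3,-0.1,5.1],[0,0,0.2],0.43],
  [[-3.7,-0.1,5.1],[0,0,0.2],0.43],
  [[-4.1,-0.1,5.1],[0,0,0.2],0.43],
])

```text
clock: 3.7
tool_pos: [0.4597, -0.1453, 0.0103]
eef_rot: [-0.024, 1.0, 0.0, 0.001]
contact_force: [-0.5, -0.3, 0.8]
opening: 0.57
finger_force: 0.1
```

```bash
python3 - <<'E'
from h import *
shift([-.104,-.036,.010])
t=r.snapshot('top')
save('a2',cv2.resize(t['image'][140:260,230:390],(800,600),interpolation=cv2.INTER_CUBIC))
E
```

```text
t 3.7 tcp blk mm [-152.6  -36.7   10.3] shift cm [-4.86  0.08  0.04] turn [ 0.   0.1 -0.1] F [-0.5 -0.3  0.8] open 0.5703494417822168
```

View pics/a2.png

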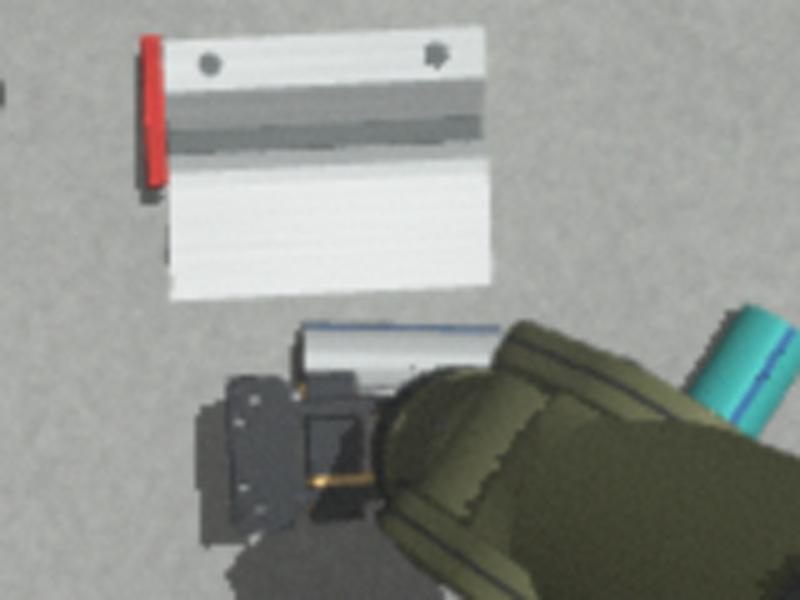

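After the first push, the pin's front edge runs (303,325)–(500,330). It rolled about 24 mm and is still skewed by about 4°. I'll continue slowly so that both fingers bear on it.

Call:
carry_out([
  [[-0.3,0,0],[0,0,0],0.43],
  [[-0.6,0,0],[0,0,0],0.43],
  [[-0.9,0,0],[0,0,0],0.43],
  [[-1.2,0,0],[0,0,0],0.43],
  [[-1.5,0,0],[0,0,0],0.43],
  [[-1.8,0,0],[0,0,0],0.43],
  [[-2.1,0,0],[0,0,0],0.43],
  [[-2.4,0,0],[0,0,0],0.43],
  [[-2.6,0,0],[0,0,0],0.43],
  [[-2.8,0,0],[0,0,0],0.43],
  [[-3.0,0,0],[0,0,0],0.43],
  [[-3.2,0,0],[0,0,0],0.43],
])

```text
clock: 4.95
tool_pos: [0.491, -0.1444, 0.0097]
eef_rot: [-0.024, 1.0, 0.0, -0.0]
contact_force: [-0.6, -0.1, -0.4]
opening: 0.569
finger_force: 0.1
```

```bash
python3 - <<'E'
from h import *
shift([-.070,-.036,.014])
t=r.snapshot('top'); s=r.snapshot('scene')
a=cv2.resize(t['image'][140:260,230:390],(400,300),interpolation=cv2.INTER_CUBIC);b=cv2.resize(s['image'][110:260,150:350],(400,300),interpolation=cv2.INTER_CUBIC)
save('a3',cv2.resize(np.hstack([a,b]),(800,300)))
E
```

```text
t 4.95 tcp blk mm [-121.3  -37.4    9.7] shift cm [-5.13  0.15 -0.43] turn [ 0.  -0.  -0.1] F [-0.6 -0.1 -0.4] open 0.568513808613693
```

View pics/a3.png

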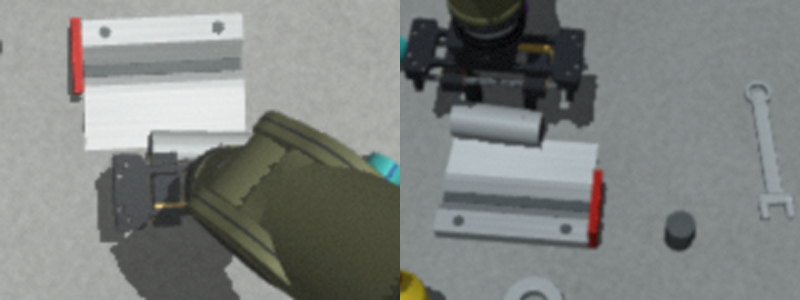

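The right half (scene view) shows the pin at the ramp toe, its +y end at (540,128) slightly ahead. The ramp will square it against both fingers. I'll climb next, rising with the slope.

Call:
carry_out([
  [[-0.4,0.1,0],[0,0,0],0.43],
  [[-0.8,0.1,0],[0,0,0],0.43],
  [[-1.2,0.1,0],[0,0,0],0.43],
  [[-1.6,0.1,-0.1],[0,0,0],0.43],
  [[-2.0,0.1,-0.2],[0,0,0],0.43],
  [[-2.4,0.1,-0.2],[0,0,0],0.43],
  [[-2.8,0.1,-0.3],[0,0,0],0.43],
  [[-3.2,0.1,-0.4],[0,0,0],0.43],
  [[-3.6,0.1,-0.4],[0,0,0],0.43],
  [[-4.0,0.1,-0.5],[0,0,0],0.43],
  [[-4.4,0.1,-0.6],[0,0,0],0.43],
  [[-4.8,0.1,-0.6],[0,0,0],0.43],
])

```text
clock: 6.25
tool_pos: [0.5392, -0.1411, 0.0158]
eef_rot: [-0.024, 1.0, 0.0, 0.0]
contact_force: [-2.4, 0.1, 1.8]
opening: 0.571
finger_force: 1.5
```

```bash
python3 - <<'E'
from h import *
shift([-.033,-.036,.020])
t=r.snapshot('top'); s=r.snapshot('scene')
a=cv2.resize(t['image'][140:260,230:390],(400,300),interpolation=cv2.INTER_CUBIC);b=cv2.resize(s['image'][110:260,150:350],(400,300),interpolation=cv2.INTER_CUBIC)
save('a4',np.hstack([a,b]))
E
```

```text
t 6.25 tcp blk mm [-73.  -36.5  15.8] shift cm [-4.    0.06 -0.42] turn [ 0.   0.  -0.1] F [-2.4  0.1  1.8] open 0.5708794952560452
```

View pics/a4.png

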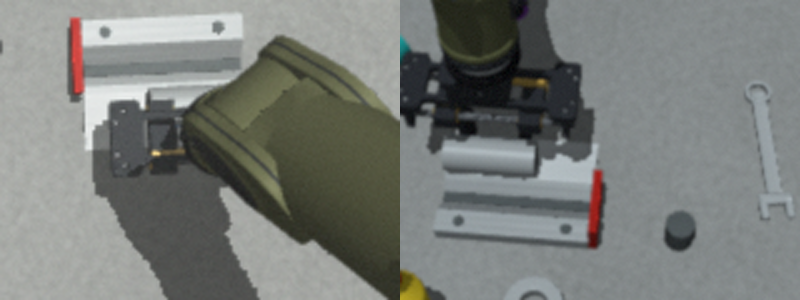

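The pin is now square to the block and on the ramp: in the scene view it spans (443,157)–(537,160), with contact force around 2.4 N. I'll push on over the lip.

Call:
carry_out([
  [[-0.4,0.1,-0.1],[0,0,0],0.43],
  [[-0.8,0.1,-0.1],[0,0,0],0.43],
  [[-1.2,0.1,-0.2],[0,0,0],0.43],
  [[-1.6,0.1,-0.3],[0,0,0],0.43],
  [[-2.0,0.1,-0.3],[0,0,0],0.43],
  [[-2.3,0.1,-0.4],[0,0,0],0.43],
  [[-2.6,0.1,-0.4],[0,0,0],0.43],
  [[-2.9,0.1,-0.4],[0,0,0],0.43],
  [[-3.2,0.1,-0.4],[0,0,0],0.43],
  [[-3.5,0.1,-0.4],[0,0,0],0.43],
  [[-3.8,0.1,-0.4],[0,0,0],0.43],
])

```text
clock: 7.45
tool_pos: [0.577, -0.1383, 0.0197]
eef_rot: [-0.024, 1.0, 0.0, 0.0]
contact_force: [-0.4, -0.5, 0.9]
opening: 0.569
finger_force: 0.0
```

Call:
carry_out([
  [[0,0,0],[0,0,0],0.43],
  [[0,0,0],[0,0,0],0.43],
  [[2,0,-2],[0,0,0],0.43],
  [[2,0,-5],[0,0,0],0.43],
  [[2,-4,-8],[0,0,0],1],
  [[0,-9,-8],[0,0,0],1],
  [[-2,-12,-8],[0,0,0],1],
  [[-2,-12,-8],[0,0,0],1],
])

```text
clock: 8.25
tool_pos: [0.6038, -0.2648, 0.0995]
eef_rot: [-0.019, 1.0, -0.002, 0.001]
contact_force: [-1.2, 0.2, 0.3]
opening: 0.231
finger_force: 0.0
```

```bash
python3 - <<'E'
from h import *
shift([0,-.125,.060])
t=r.snapshot('top'); s=r.snapshot('scene')
a=cv2.resize(t['image'][140:260,230:390],(400,300),interpolation=cv2.INTER_CUBIC);b=cv2.resize(s['image'][110:260,150:350],(400,300),interpolation=cv2.INTER_CUBIC)
save('a5',np.hstack([a,b]))
E
```

```text
t 8.25 tcp blk mm [ -14.7 -163.3   99.5] shift cm [-1.41  3.86  3.94] turn [-0.3  0.2 -0.7] F [-1.2  0.2  0.3] open 0.23099859075064944
```

View pics/a5.png

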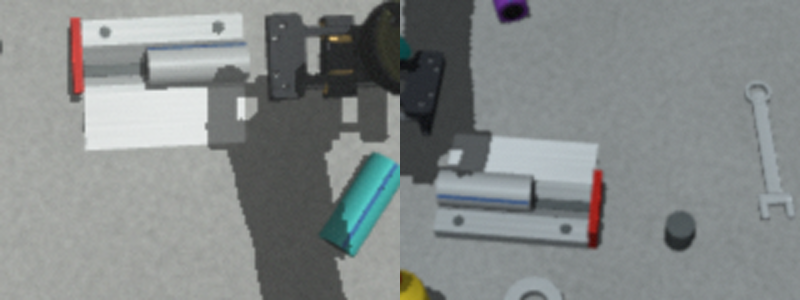

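The pin is seated in the groove (top crop (147–248, 62), square). Its +y end is short of the red stop and its -y end is at about block -86. The gripper stands clear past the -y end. Next I'll check the pin's axis numerically and move to the end-push start.

```bash
python3 - <<'E'
from h import *
t=r.snapshot('top')
f=lambda x,y,z: np.round(blk(onz(t,230+x/2.5,140+y/2.5,z))*1e3,1)
print('mid',f(197,63,.022),'ends',f(147,64,.03),f(248,61,.04),'pin sides',f(197,47,.022),f(197,80,.022))
shift([0,-.130,.014])
E
```

```text
mid [  0.6 -40.9  22. ] ends [ 1.4 10.4 30. ] [ -1.7 -88.6  40. ] pin sides [ 16.7 -41.9  22. ] [-16.6 -39.9  22. ]
t 8.4 tcp blk mm [ -16.3 -154.5   99.3] shift cm [-1.63  2.44  8.54] turn [ 0.1 -0.1 -0.1] F [ 0.2 -0.7  0.1] open 0.09657848953648658
```

Call:
carry_out([
  [[-1.4,3.4,2],[-0.3,0.2,-0.7],1],
  [[-1.4,3.4,5],[-0.3,0.2,-0.7],1],
  [[-1.4,3.4,7],[-0.3,0.2,-0.7],1],
  [[-1.4,3.4,8.5],[-0.3,0.2,-0.7],1],
  [[-1.4,3.4,8.5],[-0.3,0.2,-0.7],1],
  [[-1.4,3.4,8.5],[-0.3,0.2,-0.7],1],
])

```text
clock: 9.0
tool_pos: [0.6148, -0.2231, 0.0149]
eef_rot: [-0.029, 1.0, 0.002, -0.002]
contact_force: [-0.3, -0.5, 0.5]
opening: 0.008
finger_force: 0.0
```

```bash
python3 - <<'E'
from h import *
shift([0,-.0425,.014])
E
```

```text
t 9.0 tcp blk mm [  -1.6 -122.2   14.9] shift cm [-0.24  7.96  0.13] turn [ 0.3 -0.2  0.5] F [-0.3 -0.5  0.5] open 0.007883957500685844
```

Call:
carry_out([
  [[-0.2,0.6,0.1],[0.3,-0.2,0.5],1],
  [[-0.2,1.2,0.1],[0.3,-0.2,0.5],1],
  [[-0.2,1.8,0.1],[0.3,-0.2,0.5],1],
  [[-0.2,2.4,0.1],[0.3,-0.2,0.5],1],
  [[-0.2,3.0,0.1],[0.3,-0.2,0.5],1],
  [[-0.2,3.6,0.1],[0.3,-0.2,0.5],1],
  [[-0.2,4.2,0.1],[0.3,-0.2,0.5],1],
  [[-0.2,4.8,0.1],[0.3,-0.2,0.5],1],
  [[-0.2,5.4,0.1],[0.3,-0.2,0.5],1],
  [[-0.2,6.0,0.1],[0.3,-0.2,0.5],1],
  [[-0.2,6.5,0.1],[0.3,-0.2,0.5],1],
  [[-0.2,7.0,0.1],[0.3,-0.2,0.5],1],
])

```text
clock: 10.2
tool_pos: [0.6125, -0.152, 0.0139]
eef_rot: [-0.026, 1.0, 0.0, -0.0]
contact_force: [1.1, -3.7, -0.2]
opening: 0.005
finger_force: 1.8
```

```bash
python3 - <<'E'
from h import *
shift([0,-.0425,.014])
t=r.snapshot('top'); s=r.snapshot('scene')
a=cv2.resize(t['image'][140:260,230:390],(400,300),interpolation=cv2.INTER_CUBIC);b=cv2.resize(s['image'][110:260,150:350],(400,300),interpolation=cv2.INTER_CUBIC)
save('a6',np.hstack([a,b]))
E
```

```text
t 10.2 tcp blk mm [ -0.4 -51.   13.9] shift cm [-0.04  0.85 -0.01] turn [ 0.  -0.   0.1] F [ 1.1 -3.7 -0.2] open 0.005043260780025136
```

View pics/a6.png

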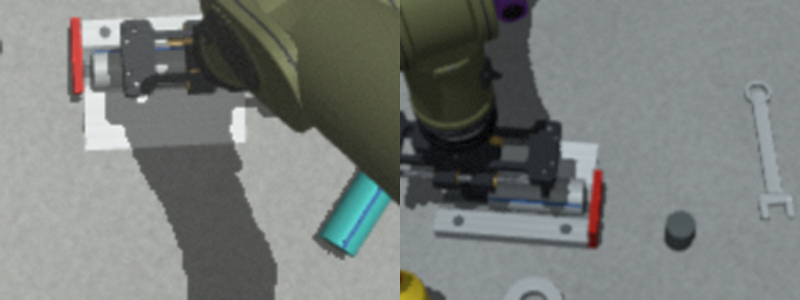

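The pin's +y end (scene (583,195)) is some 8 mm from the red plate (593). The push force is steady at 3.7 N, which is sliding. I'll go on slowly until the force rises.

Call:
carry_out([
  [[0,0.2,0],[0,0,0],1],
  [[0,0.4,0],[0,0,0],1],
  [[0,0.6,0],[0,0,0],1],
  [[0,0.7,0],[0,0,0],1],
  [[0,0.8,0],[0,0,0],1],
])

```text
clock: 10.8
tool_pos: [0.612, -0.1446, 0.0139]
eef_rot: [-0.025, 1.0, 0.0, -0.0]
contact_force: [0.5, -3.0, -1.2]
opening: 0.003
finger_force: 1.4
```

Call:
carry_out([
  [[0,0.1,0],[0,0,0],1],
  [[0,0.2,0],[0,0,0],1],
])

```text
clock: 11.0
tool_pos: [0.6119, -0.1425, 0.0139]
eef_rot: [-0.025, 1.0, 0.0, -0.0]
contact_force: [-0.4, -1.6, -0.9]
opening: 0.005
finger_force: 1.2
```

Call:
carry_out([
  [[0,0.05,0],[0,0,0],1],
  [[0,0.1,0],[0,0,0],1],
])

```text
clock: 11.2
tool_pos: [0.6119, -0.1415, 0.0139]
eef_rot: [-0.026, 1.0, 0.0, -0.0]
contact_force: [-0.5, -1.8, -1.7]
opening: 0.004
finger_force: 1.2
```

Call:
carry_out([
  [[0,0.1,0],[0,0,0],1],
  [[0,0.15,0],[0,0,0],1],
  [[0,0.2,0],[0,0,0],1],
])

```text
clock: 11.5
tool_pos: [0.6118, -0.1414, 0.0139]
eef_rot: [-0.025, 1.0, -0.001, -0.0]
contact_force: [0.5, -6.2, -1.7]
opening: 0.005
finger_force: 3.1
```

```bash
python3 - <<'E'
from h import *
shift([0,-.0425,.014])
t=r.snapshot('top'); s=r.snapshot('scene')
a=cv2.resize(t['image'][150:195,250:310],(400,300),interpolation=cv2.INTER_CUBIC);b=cv2.resize(s['image'][180:240,200:280],(400,300),interpolation=cv2.INTER_CUBIC)
save('a7',np.hstack([a,b]))
E
```

```text
t 11.5 tcp blk mm [ -0.5 -40.4  13.9] shift cm [-0.05 -0.21 -0.01] turn [-0.1 -0.  -0. ] F [ 0.5 -6.2 -1.7] open 0.004795356603141476
```

View pics/a7.png

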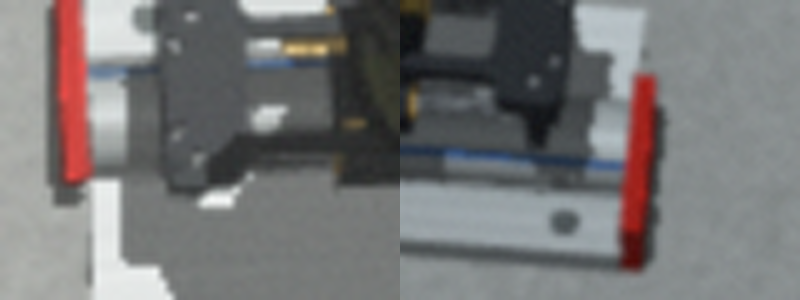

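The pin's end meets the red plate at (88,120) left and (625,165) right. The TCP has stalled while the force rose to 6 N. I'll give one firm nudge to confirm, then back off along -y and lift.

Call:
carry_out([
  [[0,0.1,0],[0,0,0],1],
  [[0,0.1,0],[0,0,0],1],
])

```text
clock: 11.8
tool_pos: [0.6118, -0.1414, 0.014]
eef_rot: [-0.025, 1.0, -0.002, -0.0]
contact_force: [0.2, -6.6, -0.9]
opening: 0.003
finger_force: 3.5
```

Call:
carry_out([
  [[0,-0.4,0],[0,0,0],1],
  [[0,-1.2,0],[0,0,0],1],
  [[0,-3,0],[0,0,0],1],
  [[0,-4,-3],[0,0,0],1],
  [[0,-4,-7],[0,0,0],1],
  [[2,-6,-12],[0,0,0],1],
  [[6,-8,-15],[0,0,0],1],
  [[10,-8,-15],[0,0,0],1],
  [[14,-8,-15],[0,0,0],1],
  [[16,-8,-15],[0,0,0],1],
  [[16,-8,-15],[0,0,0],1],
])

```text
clock: 12.9
tool_pos: [0.4529, -0.2269, 0.1642]
eef_rot: [-0.025, 1.0, 0.0, -0.002]
contact_force: [0.5, -0.4, 0.1]
opening: 0.009
finger_force: 0.0
```

```bash
python3 - <<'E'
from h import *
shift([0,-.0425,.014])
t=r.snapshot('top'); s=r.snapshot('scene')
a=cv2.resize(t['image'][90:210,210:370],(400,300),interpolation=cv2.INTER_CUBIC);b=cv2.resize(s['image'][170:245,180:280],(400,300),interpolation=cv2.INTER_CUBIC)
save('a8',np.hstack([a,b]))
E
```

```text
t 12.9 tcp blk mm [-163.5 -117.9  164.2] shift cm [-16.4    7.53  14.97] turn [ 0.  -0.2  0. ] F [ 0.5 -0.4  0.1] open 0.008715953249390814
```

View pics/a8.png

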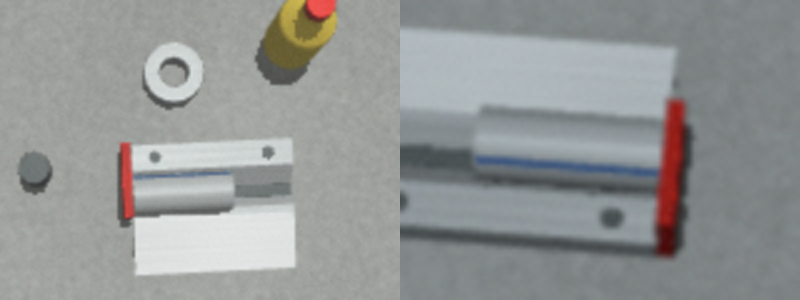

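The pin lies in the groove against the red plate ((133–235,192) left, (475–662,145) right). The bearing, socket and bottle are where they were, and the robot is clear.

```bash
python3 -c "
from plant import r
print(r.finish_job())"
```

```text
the job is handed in; nothing more can be done
None
```

The pin was rolled up the ramp into the groove and pushed by its end against the red stop plate, where the last pictures show it lying; the bystanders were not touched, the arm is clear, and the job was handed in at about 13 s.

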